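Release the coin drawer of a coin sorter with its twin keys

ROBOT

A 6-joint arm with a two-finger parallel gripper is mounted at the origin on the work surface. World frame = base frame: x ahead of the robot, y to its left, z up, the work surface at z = 0. Lengths are in m, angles in rad, forces in N, time in s.
With the tool pointing down it reaches from about 0.375 to 0.9 m from the base axis. Payload 3.1 kg.
Tool frame: the origin (TCP) lies at the very end of the fingers, on their centre line; the grasp point (between the pads) lies 19 mm behind it; z points along the fingers, y is the line along which they close (so a half turn about z gives the same grasp; the last joint's range is limited). The gripper opens to 87 mm and grips with 3 to 60 N. Pads are 19 mm wide; open, the fingers measure 117 mm over their backs; the gripper's body (75 mm by 190 mm) begins 51 mm behind the grasp point.
Start: joints at [-1.446, 0.527, 1.433, -0, 1.181, -0.178], TCP at [0.186, -0.597, 0.223] pointing down, gripper open.
Joint ranges: [-3.08, 3.08], [-0.75, 2.2], [0.22, 2.44], [-1.43, 4.57], [0, 2.65], [-2.85, 2.85]. Speed limits (rad/s): [2.79, 2.79, 3.14, 3.14, 3.14, 3.14].

INTERFACE

Orientations are given as a unit quaternion [x, y, z, w].
In Python, from rig import robot gives the robot as it stands. The module is installed in compiled form; this text tells all that it offers.
- The arm moves only by the tool servo_tool, never from a script. Its argument "rows" is one flat list of numbers, 5 for each row, row after row: the closure, from -1 (fully open) to 1 (shut), so that 0 is half open, then the shift along the tool's x, y, z in m, then the turn about the tool's z in degrees. A call has 1 to 5 rows; each row shifts and turns the commanded pose from where the row before left it, along the tool's axes as they then stand; what a row does not reach is not made up. A row lasts 1/12 s, in which the tool goes at most 41.7 mm and 7.16 degrees, less where a joint would pass 70% of its speed; a pose out of reach is approached as far as the arm can. A call with a gripper value outside its range is refused whole. The fingers move at their own pace and stop on an object; "newtons" is the grip in N (left out, the last holds). Time passes only in rows, so rows that do not move let the fingers close. It gives the time, the measured TCP pose, the force, the opening and the grip force at its end, in the units of the state.
- robot.get_obs(): the state, without advancing time (a new reading comes with each control period).
- robot.camera(name): name is "side" or "top"; returns a dict with "pixels" (480x640x3 uint8, red, green, blue), "intrinsics" (3x3 intrinsics, pixels), "rvec" (rotation vector, rad) and "tvec" (3), from world to camera coordinates, as OpenCV has them. Camera axes: x right, y down, z forward; pixel columns grow to the right and rows downward; lengths in m; the calibration is good to about 2 mm. A picture is of the moment at which its call begins. There is no depth.
- robot.hand_in(): hands the job in; it is judged then, once.
Trained networks look in a picture, given as the dict that the camera call returned (one of the last four; its "shot" number tells which), for a name from the list of things; names that differ only in an ending like _2 or _b are one class to them, and where a whole thing is asked for, a point or a joint stands for the part that bears it (a point fixed in the world has none). Each returns a list of dicts, best first, with "score" (0 to 1); they miss things now and then, are a little off and sometimes report something else, mostly with a low value. They report only what shows in the picture. A call takes as long as a camera call. They do not tell look-alikes from the thing itself.
- robot.spot_in(picture, query): "at" ([x, y, z] in m, in world coordinates, good to about 4 mm: the middle of the surface that is visible of it).
- robot.outline_of(picture, query): "region" (480x640 bool, what is visible of it).
- robot.place_of(picture, query): "at" ([x, y, z] in m, in world coordinates, good to about 4 mm: a listed point, or the origin of a listed thing).
The state is a dict: "time": time; "q": joint angles; "joint_velocities": joint speeds; "joint_torque": joint torques, N m; "position": TCP position; "tool_rot": TCP orientation; "ft_force": force on the tool from outside, world axes, zero at the start; "moment": the same for the moment, N m; "grip_width": finger opening in m; "grip_force": force on a finger pad.
Only numpy, scipy, OpenCV 4.12 (cv2) and the standard library are available. Lean on these libraries where they do the work, as an engineer would, in place of code of your own. Each camera call takes 0.05 s, during which the arm holds its last target. There are 200 camera calls.

TASK

Press the coin sorter's two blue release keys down together, one fingertip on each, and hold both down until the spring-loaded coin drawer has slid all the way out by itself; then let go of the keys and move clear. Do not touch the drawer, leave the green start key and the red stop key alone, and leave everything else standing where it is.

Things in the scene. Friction and masses are not known exactly. Their poses are not given: they have to be found in the camera images.
- sorter: Desktop coin sorter, fixed: light grey case 260 mm deep (x), 340 mm wide (y), level deck 125 mm above the table. Origin: centre of its underside. Its x points from the drawer side to the back, y left, z up; the drawer side faces the robot within 17 deg. Deck, rear left: round hopper on a 150 mm square foot, centred at x 46, y 88 mm, 42 mm above the deck; rear right: dark display pod, 35 mm above the deck.
- pair_mid (a point): Point midway between the tops of the two blue release keys when they are up, 138 mm above the table. Same axes as the sorter: the line through the two keys is its y axis.
- key_left_top (a point): Centre of the top face of the left blue release key: round, flat, 32 mm across, in an aluminium bezel 39 mm across and 3 mm high, at x -45, y -39 mm on the sorter's deck. When up, its top is 13 mm above the deck; the point moves with the key. The two keys are 62 mm apart, centre to centre, along the sorter's y. On the deck near them stand only the loose coin roll and coin stack.
- key_right_top (a point): Centre of the top face of the right blue release key, like the left one.
- key_left (a joint): How far the left release key is pressed, m: 0 up, 0.008 fully down. A spring pushes it up with 1.5 N at the top and 5 N fully down (so about 10 N in all for the two keys). Its latch lets go when it is pressed more than about 0.0045.
- key_right (a joint): The same for the right release key.
- drawer (a joint): How far the coin drawer is out, m: 0 shut, 0.070 all the way out, along the sorter's -x under the deck; 316 mm wide, front 14 to 84 mm above the table. Latched unless both release keys are down at once; then its spring pushes it out slowly, in 2 to 4 s. If a key comes up too early, a safety catch stops it 0.030 out until both are pressed again.
- drawer_front (a point): Centre of the drawer's front face, 49 mm above the table; moves with the drawer. Keep out of the 75 mm ahead of it.
- key_start (a joint): How far the green start key is pressed, m (0 up, 0.004 down). A small round key, 18 mm across, 6 mm above the deck, 93 mm behind the line of the blue keys and 110 mm right of the sorter's centre. Not to be pressed.
- key_stop (a joint): The same for the red stop key, beside it, 60 mm right of the sorter's centre. Not to be pressed.
- coin_roll: Paper roll of coins standing on the deck, left of the blue keys (105 to 150 mm from the left key): 26 mm across, 50 mm tall. Origin: centre of its underside. Loose.
- coin_stack: Stack of twelve loose-looking coins (one piece), on the deck's right front corner: 24 mm across, 24 mm tall. Origin: centre of its underside. Loose.
- coin_tube: Clear tube of copper coins with green ends, standing on the table right of the sorter: 33 mm across, 110 mm tall. Origin: centre of its underside. Loose.
- stamp: Hand stamp with wooden knob, on the table right of the sorter: base 30 by 46 mm, 80 mm tall. Origin: centre of its underside. Loose.
- mug: Blue mug, on the table left of the sorter: 80 mm across without its handle, 92 mm tall. Origin: centre of its underside. Loose.
- gel: Bottle of hand gel with blue cap, on the table left of the sorter: 56 mm across, 130 mm tall. Origin: centre of its underside. Loose.
There are look-alikes about, which are no part of the job. What is meant by the mug is not orange, and is the larger of those in its own colour.

How it is judged:
By the outcome, as a careful person would: the job done as asked, in the order asked, and still so for the second after the job is handed in, with the robot touching nothing.
It also fails if it takes over 32 s, if anything falls off the work surface, if the arm or the gripper's body presses on something with over 40 N, if the wrist force passes 120 N, or if a joint passes its speed limit or range.

## Working session

There is one attempt and no reset: what is moved stays moved. The work goes in short steps, Python scripts to look and compute and a tool call to move; the robot and the scene stay as the last step left them, time stands still between calls to the robot, and variables do not carry over. Pictures are saved under pics/ and viewed, at most 10 in all, crops included, and the job is handed in when it is done.

Besides the shell and the picture viewer there is one more tool, called after "Call:" by a JSON object that holds its "api" and its "payload". servo_tool: Moves the arm, as the interface text tells. Its arguments: {"type":"object","properties":{"rows":{"type":"array","items":{"type":"number"}},"newtons":{"type":"number"}},"required":["rows"]}

```bash
mkdir -p pics
cat > h.py <<'E'
import numpy as np,cv2
from rig import robot
def save(p,n): cv2.imwrite('pics/'+n,p['pixels'][:,:,::-1])
def proj(p,X): return cv2.projectPoints(np.float64(X).reshape(-1,1,3),np.float64(p['rvec']),np.float64(p['tvec']),np.float64(p['intrinsics']),None)[0].reshape(-1,2)
def ray(p,uv,z):
    R=cv2.Rodrigues(np.float64(p['rvec']))[0];c=-R.T@np.ravel(p['tvec']);d=R.T@np.linalg.inv(p['intrinsics'])@[*uv,1]
    return c+d*(z-c[2])/d[2]
E
python3 - <<'E'
from h import *
for n in ('top','side'):
    p=robot.camera(n);save(p,n+'1.png')
    for q in ['sorter','pair_mid','key_left_top','key_right_top','drawer_front','coin_roll','coin_stack','key_start','key_stop']:
        try:
            r=robot.place_of(p,q)
        except Exception as e:
            try: r=robot.spot_in(p,q)
            except Exception as e2: print(q,e2);continue
        print(n,q,[(np.round(a['at'],4).tolist(),round(a['score'],2),proj(p,a['at']).round().tolist()) for a in r[:3]])
o=robot.get_obs();print(o)
E
```

```text
top sorter [([0.5997, 0.0269, -0.0007], 0.77, [[362.0, 260.0]])]
top pair_mid [([0.5716, -0.0527, 0.1373], 0.73, [[411.0, 271.0]])]
top key_left_top [([0.5594, -0.0174, 0.1378], 0.51, [[392.0, 278.0]])]
top key_right_top [([0.5733, -0.0753, 0.1415], 0.62, [[424.0, 270.0]])]
top drawer_front []
top coin_roll [([0.5234, -0.1308, 0.131], 0.75, [[455.0, 298.0]]), ([0.5125, 0.0917, 0.1255], 0.57, [[331.0, 304.0]])]
top coin_stack [([0.524, -0.1295, 0.1279], 0.73, [[454.0, 298.0]]), ([0.5638, -0.2284, -0.002], 0.36, [[486.0, 277.0]]), ([0.5113, 0.0929, 0.1273], 0.16, [[331.0, 305.0]])]
top key_start []
top key_stop [([0.6564, -0.0216, 0.1337], 0.48, [[393.0, 225.0]])]
side sorter [([0.5686, -0.0745, 0.1368], 0.24, [[382.0, 203.0]])]
side pair_mid [([0.5673, -0.0489, 0.1308], 0.7, [[376.0, 211.0]])]
side key_left_top [([0.5613, -0.0203, 0.1356], 0.5, [[372.0, 215.0]]), ([0.4767, 0.0056, 0.0467], 0.5, [[403.0, 272.0]]), ([0.5117, 0.0927, 0.1263], 0.38, [[367.0, 253.0]])]
side key_right_top [([0.5698, -0.0772, 0.1388], 0.69, [[382.0, 201.0]])]
side drawer_front [([0.4724, 0.0058, 0.0436], 0.7
[... 351 characters left out ...]
e': 1.0, 'q': array([-1.44650926e+00,  5.27508329e-01,  1.43268569e+00,  1.25189795e-06,
        1.18140934e+00, -1.78498704e-01]), 'joint_velocities': array([-0.00047338, -0.00021756,  0.00209489, -0.00011567,  0.00079447,
       -0.00029143]), 'joint_torque': array([-2.80189097e-04, -4.40023756e+01, -1.76989585e+01,  6.34296541e-02,
        5.04784333e-02, -2.06398124e-05]), 'position': array([ 0.18638973, -0.5965412 ,  0.22254784]), 'tool_rot': array([ 9.88562004e-01,  1.50814997e-01,  7.23947805e-07, -5.33498725e-06]), 'ft_force': array([-0.26277053,  0.25464188, -0.54430328]), 'moment': array([-0.05016149,  0.02472436,  0.01138725]), 'grip_force': 0.0, 'grip_width': 0.08683228719031325}
```

View pics/top1.png

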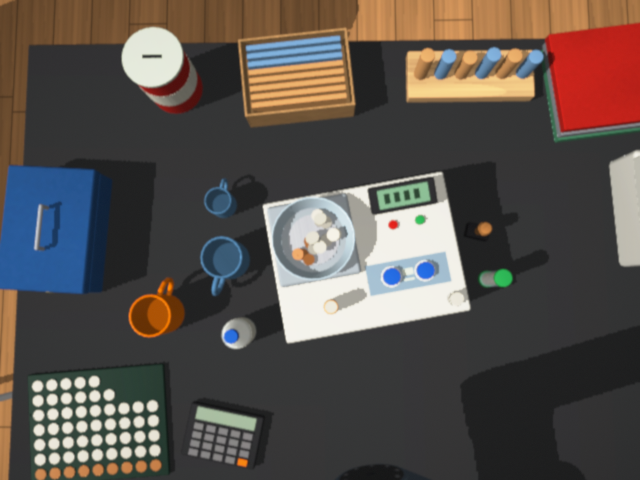

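View pics/side1.png

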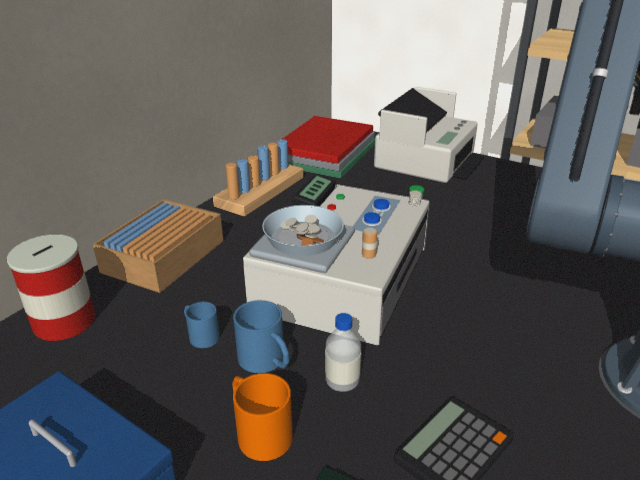

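The top view shows the sorter with its blue keys at (391,277) and (426,270). The coin roll is at (331,305), the stack at (457,298), the tube and stamp to the right, and the red and green keys at (393,225) and (420,220). The side view agrees: blue keys at (372,218) and (381,204). I don't need to touch the mug. Next I'll measure the keys from blue blobs.

```bash
cat >> h.py <<'E'
def keys(p):
    c0=proj(p,[0.565,-.048,.138])[0].astype(int);P=p['pixels'].astype(int)
    m=((P[:,:,2]-P[:,:,0]>110)&(P[:,:,2]>130)).astype(np.uint8)
    n,_,s,c=cv2.connectedComponentsWithStats(m)
    k=[(c[i],s[i,4]) for i in range(1,n) if s[i,4]>40 and np.hypot(*(c[i]-c0))<60]
    return [(a.round(1).tolist(),int(b),ray(p,a,.1375).round(4).tolist()) for a,b in k]
E
python3 - <<'E'
from h import *
for n in ('top','side'):
    p=robot.camera(n);print(n,keys(p))
    for q in ['key_left_top','key_right_top']:
        for a in robot.outline_of(p,q): 
            ys,xs=np.nonzero(a['region']);print(q,a['score'],xs.mean(),ys.mean(),len(xs),ray(p,(xs.mean(),ys.mean()),.1375))
    if n=='top': print([ray(p,u,.125) for u in [(264,205),(442,173),(469,309),(287,342)]])
E
```

```text
top [([425.2, 270.0], 213, [0.5739, -0.0777, 0.1375]), ([391.5, 276.3], 207, [0.5627, -0.0171, 0.1375])]
key_left_top 0.6 391.0406504065041 276.020325203252 246 [ 0.56320691 -0.01621875  0.1375    ]
key_right_top 0.48 425.04918032786884 269.5655737704918 244 [ 0.57468472 -0.07742046  0.1375    ]
[array([0.6954435 , 0.21569155, 0.125     ]), array([ 0.75380049, -0.11421389,  0.125     ]), array([ 0.50366194, -0.15759268,  0.125     ]), array([0.44455005, 0.17188673, 0.125     ])]
side [([381.0, 203.5], 119, [0.5677, -0.0694, 0.1375]), ([371.7, 217.5], 131, [0.5566, -0.0086, 0.1375])]
key_left_top 0.71 371.75155279503105 217.75155279503105 161 [ 0.55592191 -0.00761621  0.1375    ]
key_right_top 0.73 380.57251908396944 203.9618320610687 131 [ 0.56742778 -0.06709974  0.1375    ]
```

Call:
{"api": "servo_tool", "payload": {"rows": [-0.08, 0, 0, 0, 3.6, -0.08, 0, 0, 0, 3.6, -0.08, 0.012, -0.012, 0, 0, -0.08, 0.024, -0.024, 0, 0, -0.08, 0.024, -0.024, 0, 0], "newtons": 20}}

```text
time: 1.72
position: [0.2347, -0.527, 0.2224]
tool_rot: [0.996, 0.087, 0.0, 0.0]
ft_force: [0.5, 0.1, 0.0]
grip_width: 0.0615
grip_force: 0.0
```

Call:
{"api": "servo_tool", "payload": {"rows": [-0.08, 0.024, -0.024, 0, 0, -0.08, 0.024, -0.024, 0, 0, -0.08, 0.024, -0.024, 0, 0, -0.08, 0.024, -0.024, 0, 0, -0.08, 0.024, -0.024, 0, 0]}}

```text
time: 2.13
position: [0.3326, -0.3863, 0.2227]
tool_rot: [0.996, 0.088, 0.0, 0.0]
ft_force: [-0.2, -0.8, 0.5]
grip_width: 0.0476
grip_force: 0.0
```

Call:
{"api": "servo_tool", "payload": {"rows": [-0.08, 0.024, -0.024, 0, 0, -0.08, 0.024, -0.024, 0, 0, -0.08, 0.024, -0.024, 0, 0, -0.08, 0.024, -0.024, 0, 0, -0.08, 0.024, -0.024, 0, 0]}}

```text
time: 2.55
position: [0.4296, -0.247, 0.2228]
tool_rot: [0.996, 0.088, 0.0, 0.0]
ft_force: [-0.5, -0.4, 0.7]
grip_width: 0.0469
grip_force: 0.0
```

Call:
{"api": "servo_tool", "payload": {"rows": [-0.08, 0.024, -0.024, 0, 0, -0.08, 0.024, -0.024, 0, 0, -0.08, 0.024, -0.024, 0, 0, -0.08, 0.024, -0.024, 0, 0, -0.08, 0.012, -0.012, 0, 0]}}

```text
time: 2.97
position: [0.5179, -0.12, 0.2228]
tool_rot: [0.996, 0.09, 0.001, -0.0]
ft_force: [-0.7, -0.4, -0.4]
grip_width: 0.0472
grip_force: 0.0
```

Call:
{"api": "servo_tool", "payload": {"rows": [-0.08, 0.021, -0.021, 0, 0, -0.08, 0.021, -0.021, 0, 0, -0.08, 0.02, -0.021, 0, 0, -0.08, 0, 0, 0.03, 0, -0.08, 0, 0, 0, 0]}}

```text
time: 3.38
position: [0.564, -0.0479, 0.1891]
tool_rot: [0.996, 0.09, -0.003, -0.001]
ft_force: [-1.7, -0.1, -1.3]
grip_width: 0.0469
grip_force: 0.0
```

Run:
```python
from h import *
o=robot.get_obs();print(o['time'],o['position'],o['tool_rot'],o['grip_width'])
p=robot.camera('side');print(keys(p),proj(p,o['position']))
c=cv2.resize(p['pixels'][100:280,280:480],None,fx=3.3,fy=3.3,interpolation=cv2.INTER_CUBIC);cv2.imwrite('pics/s2.png',c[:,:,::-1])
p=robot.camera('top');save(p,'t2.png')
```

```text
3.3833 [ 0.56399271 -0.04793113  0.18906045] [ 0.99593973  0.08994719 -0.00346334 -0.00125242] 0.046864352381426354
[([381.7, 204.4], 100, [0.5646, -0.0665, 0.1375]), ([371.7, 217.4], 137, [0.5566, -0.0087, 0.1375])] [[378.97677675 184.89898285]]
```

View pics/s2.png

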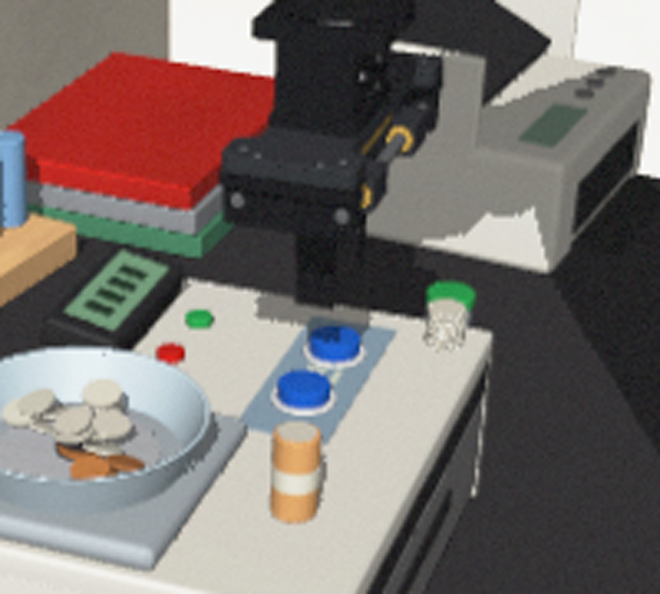

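The crop shows both fingers above the keys: near fingertip at about crop (316,303), blue keys at (303,388) and (335,343). I'll check the side camera's bias against the known fingertip.

Call:
{"api": "servo_tool", "payload": {"rows": [-0.08, 0, 0, 0.02, 0, -0.08, 0, 0, 0.012, 0, -0.08, 0, 0, 0, 0]}}

```text
time: 3.73
position: [0.5644, -0.0508, 0.1596]
tool_rot: [0.996, 0.088, -0.002, -0.001]
ft_force: [-0.3, -0.1, 0.4]
grip_width: 0.0473
grip_force: 0.0
```

Run:
```python
from h import *
from scipy.spatial.transform import Rotation as R
o=robot.get_obs();T=R.from_quat(o['tool_rot']).as_matrix();pos=o['position'];print(pos,T.round(3).tolist(),o['ft_force'])
p=robot.camera('side')
t=[pos-T[:,1]*.031,pos+T[:,1]*.031]
print('tips',proj(p,t),'keys pred',proj(p,[[.5627,-.0171,.138],[.5739,-.0777,.138]]),keys(p))
c=cv2.resize(p['pixels'][170:250,330:430],None,fx=7,fy=7,interpolation=cv2.INTER_CUBIC);cv2.imwrite('pics/s3.png',c[:,:,::-1])
```

```text
[ 0.56442876 -0.05077577  0.15956793] [[0.985, 0.175, -0.004], [0.175, -0.985, 0.001], [-0.003, -0.002, -1.0]] [-0.30899118 -0.07224775  0.3774491 ]
tips [[373.90364085 204.6350487 ]
 [383.29995759 191.18865213]] keys pred [[370.97289003 214.59825371]
 [380.14038077 200.86739279]] [([371.7, 217.4], 138, [0.5567, -0.0087, 0.1375])]
```

View pics/s3.png

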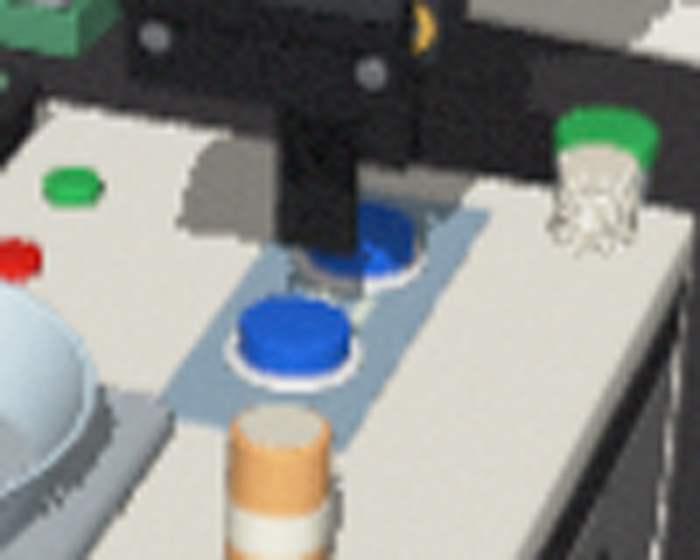

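The near fingertip shows at (375,206) and the left key's top at (372,215). Both are about (+1,+1) px from prediction, so the top-camera key estimate holds. I'll correct by 4 and -3 mm, then go down.

Call:
{"api": "servo_tool", "payload": {"rows": [-0.08, 0.004, -0.003, 0, 0, -0.08, 0, 0, 0.008, 0, -0.08, 0, 0, 0.007, 0, -0.08, 0, 0, 0, 0]}}

```text
time: 4.12
position: [0.5687, -0.0462, 0.1446]
tool_rot: [0.996, 0.088, -0.001, -0.0]
ft_force: [-0.2, -0.9, -0.7]
grip_width: 0.0472
grip_force: 0.0
```

Call:
{"api": "servo_tool", "payload": {"rows": [-0.08, 0, 0, 0.004, 0, -0.08, 0, 0, 0.003, 0, -0.08, 0, 0, 0.003, 0, -0.08, 0, 0, 0.002, 0, -0.08, 0, 0, 0, 0]}}

```text
time: 4.53
position: [0.5695, -0.0464, 0.134]
tool_rot: [0.996, 0.089, 0.0, 0.0]
ft_force: [-0.6, -1.0, 3.3]
grip_width: 0.047
grip_force: 1.6
```

Call:
{"api": "servo_tool", "payload": {"rows": [-0.08, 0, 0, 0.002, 0, -0.08, 0, 0, 0.001, 0, -0.08, 0, 0, 0, 0, -0.08, 0, 0, 0, 0, -0.08, 0, 0, 0, 0]}}

```text
time: 4.95
position: [0.5695, -0.0464, 0.1317]
tool_rot: [0.996, 0.089, 0.0, 0.0]
ft_force: [-2.7, 0.2, 8.4]
grip_width: 0.0469
grip_force: 4.1
```

Run:
```python
from h import *
o=robot.get_obs();print(o['position'],o['ft_force'],o['moment'],o['time'])
p=robot.camera('side')
print([(a['at'],a['score']) for a in robot.place_of(p,'drawer_front')])
c=cv2.resize(p['pixels'][170:310,330:470],None,fx=4.2,fy=4.2,interpolation=cv2.INTER_CUBIC);cv2.imwrite('pics/s4.png',c[:,:,::-1])
```

```text
[ 0.56950303 -0.04642974  0.13168728] [-2.65654485  0.23982213  8.41499218] [0.06786736 0.39605939 0.00857954] 4.95
[]
```

View pics/s4.png

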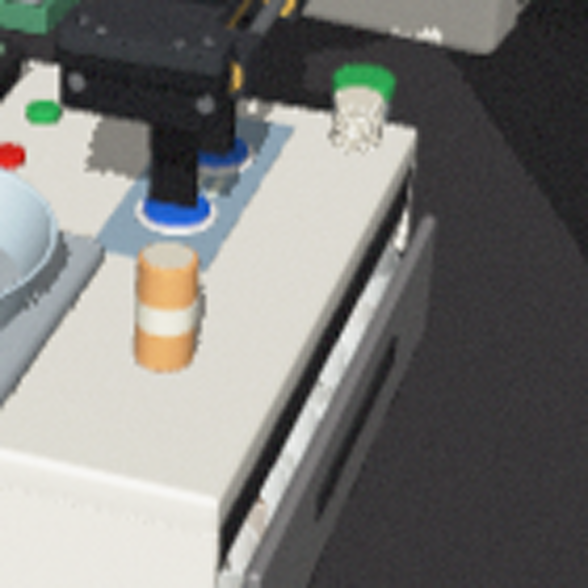

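The crop shows both fingertips on the keys, at about (172,205) and (220,155), and the drawer already sliding out. I'll keep holding.

Call:
{"api": "servo_tool", "payload": {"rows": [-0.08, 0, 0, 0.0005, 0, -0.08, 0, 0, 0, 0, -0.08, 0, 0, 0, 0, -0.08, 0, 0, 0, 0, -0.08, 0, 0, 0, 0]}}

```text
time: 5.47
position: [0.5695, -0.0464, 0.1313]
tool_rot: [0.996, 0.089, 0.0, 0.0]
ft_force: [-2.7, -0.2, 7.9]
grip_width: 0.0471
grip_force: 4.3
```

Call:
{"api": "servo_tool", "payload": {"rows": [-0.08, 0, 0, 0, 0, -0.08, 0, 0, 0, 0, -0.08, 0, 0, 0, 0, -0.08, 0, 0, 0, 0, -0.08, 0, 0, 0, 0]}}

```text
time: 5.88
position: [0.5695, -0.0464, 0.1313]
tool_rot: [0.996, 0.089, 0.0, 0.0]
ft_force: [-3.1, 0.7, 7.9]
grip_width: 0.047
grip_force: 4.3
```

Call:
{"api": "servo_tool", "payload": {"rows": [-0.08, 0, 0, 0, 0, -0.08, 0, 0, 0, 0, -0.08, 0, 0, 0, 0, -0.08, 0, 0, 0, 0, -0.08, 0, 0, 0, 0]}}

```text
time: 6.3
position: [0.5695, -0.0465, 0.1313]
tool_rot: [0.996, 0.089, 0.0, 0.0]
ft_force: [-2.3, -0.1, 8.7]
grip_width: 0.047
grip_force: 4.3
```

Call:
{"api": "servo_tool", "payload": {"rows": [-0.08, 0, 0, 0, 0, -0.08, 0, 0, 0, 0, -0.08, 0, 0, 0, 0, -0.08, 0, 0, 0, 0, -0.08, 0, 0, 0, 0]}}

```text
time: 6.72
position: [0.5695, -0.0464, 0.1313]
tool_rot: [0.996, 0.089, 0.0, 0.0]
ft_force: [-2.6, 1.2, 8.1]
grip_width: 0.0471
grip_force: 4.3
```

Call:
{"api": "servo_tool", "payload": {"rows": [-0.08, 0, 0, 0, 0, -0.08, 0, 0, 0, 0, -0.08, 0, 0, 0, 0, -0.08, 0, 0, 0, 0, -0.08, 0, 0, 0, 0]}}

```text
time: 7.13
position: [0.5695, -0.0464, 0.1313]
tool_rot: [0.996, 0.089, 0.0, 0.0]
ft_force: [-3.6, -0.1, 8.7]
grip_width: 0.0469
grip_force: 4.3
```

Call:
{"api": "servo_tool", "payload": {"rows": [-0.08, 0, 0, 0, 0, -0.08, 0, 0, 0, 0, -0.08, 0, 0, 0, 0, -0.08, 0, 0, 0, 0, -0.08, 0, 0, 0, 0]}}

```text
time: 7.55
position: [0.5695, -0.0464, 0.1313]
tool_rot: [0.996, 0.089, 0.0, 0.0]
ft_force: [-2.3, 0.4, 8.0]
grip_width: 0.0467
grip_force: 4.3
```

Call:
{"api": "servo_tool", "payload": {"rows": [-0.08, 0, 0, 0, 0, -0.08, 0, 0, 0, 0, -0.08, 0, 0, 0, 0, -0.08, 0, 0, 0, 0, -0.08, 0, 0, 0, 0]}}

```text
time: 7.97
position: [0.5695, -0.0464, 0.1313]
tool_rot: [0.996, 0.089, 0.0, 0.0]
ft_force: [-1.5, 1.0, 9.1]
grip_width: 0.047
grip_force: 4.3
```

Call:
{"api": "servo_tool", "payload": {"rows": [-0.08, 0, 0, 0, 0, -0.08, 0, 0, 0, 0, -0.08, 0, 0, 0, 0, -0.08, 0, 0, 0, 0, -0.08, 0, 0, 0, 0]}}

```text
time: 8.38
position: [0.5695, -0.0465, 0.1313]
tool_rot: [0.996, 0.089, 0.0, 0.0]
ft_force: [-2.8, 0.9, 8.2]
grip_width: 0.0467
grip_force: 4.3
```

Run:
```python
from h import *
p=robot.camera('side');q=robot.camera('top')
for r in (p,q): print([(a['at'],a['score']) for a in robot.place_of(r,'drawer_front')])
y=np.deg2rad(10.1);f=np.array([.5994,.0289]);
for d in (0,.06,.07):
  c=f-(.130+d)*np.array([np.cos(y),np.sin(y)])+.158*np.array([-np.sin(y),np.cos(y)]);print(d,proj(p,[*c,.084]),proj(q,[*c,.084]))
a=cv2.resize(p['pixels'][170:370,300:480],None,fx=2.9,fy=2.9);b=cv2.resize(q['pixels'][200:400,260:480],None,fx=1.0,fy=2.9)
cv2.imwrite('pics/s5.png',a[:,:,::-1])
```

```text
[([0.4042, -0.0066, 0.0488], 0.74)]
[([0.4043, -0.0068, 0.0455], 0.59)]
0 [[382.08512008 304.5168281 ]] [[294.30914396 340.20505674]]
0.06 [[416.9174867  312.88939229]] [[299.79933539 372.0041061 ]]
0.07 [[422.8606349  314.31793116]] [[300.72010624 377.3371875 ]]
```

View pics/s5.png

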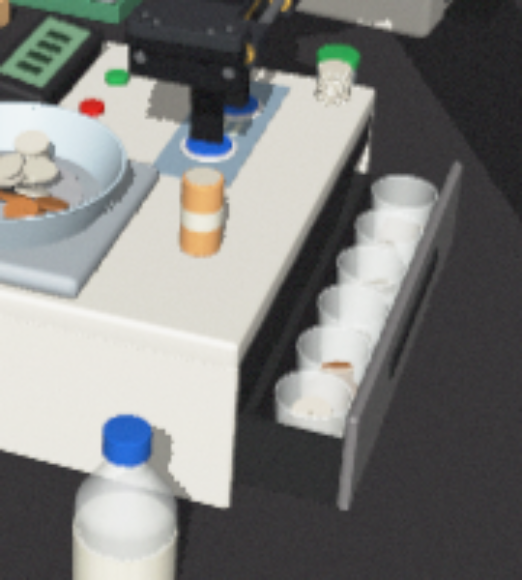

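The drawer is far out: its front corner is at crop (350,430), and its front point gives about 68 mm of travel. I'll hold a little longer and check that it has stopped.

Call:
{"api": "servo_tool", "payload": {"rows": [-0.08, 0, 0, 0, 0, -0.08, 0, 0, 0, 0, -0.08, 0, 0, 0, 0, -0.08, 0, 0, 0, 0, -0.08, 0, 0, 0, 0]}}

```text
time: 9.0
position: [0.5695, -0.0464, 0.1313]
tool_rot: [0.996, 0.089, 0.0, 0.0]
ft_force: [-2.7, 1.5, 8.5]
grip_width: 0.0469
grip_force: 4.3
```

Call:
{"api": "servo_tool", "payload": {"rows": [-0.08, 0, 0, 0, 0, -0.08, 0, 0, 0, 0, -0.08, 0, 0, 0, 0, -0.08, 0, 0, 0, 0, -0.08, 0, 0, 0, 0]}}

```text
time: 9.42
position: [0.5695, -0.0464, 0.1313]
tool_rot: [0.996, 0.089, 0.0, 0.0]
ft_force: [-2.0, 1.1, 8.1]
grip_width: 0.0472
grip_force: 4.3
```

Run:
```python
from h import *
import cv2
s=cv2.imread('pics/s5.png')
p=robot.camera('side');q=robot.camera('top')
for r in (p,q): print([(a['at'],a['score']) for a in robot.place_of(r,'drawer_front')])
a=cv2.resize(p['pixels'][170:370,300:480],None,fx=2.9,fy=2.9)[:,:,::-1]
d=np.abs(a.astype(int)-s).max(2);print((d>40).sum(), np.abs(a.astype(int)-s)[150:520,230:].mean(),d.max())
```

```text
[([0.4039, -0.0082, 0.0461], 0.91)]
[([0.4049, -0.0079, 0.0486], 0.77)]
0 1.4123349376774035 17
```

The drawer has stopped and is fully out. I'll let go straight up.

Call:
{"api": "servo_tool", "payload": {"rows": [-0.08, 0, 0, -0.006, 0, -0.08, 0, 0, -0.012, 0, -0.08, 0, 0, -0.025, 0, -0.08, 0, 0, -0.03, 0, -0.08, 0, 0, -0.03, 0]}}

```text
time: 10.03
position: [0.5688, -0.0463, 0.2333]
tool_rot: [0.996, 0.088, -0.001, -0.0]
ft_force: [0.8, -0.2, 1.2]
grip_width: 0.0469
grip_force: 0.0
```

Call:
{"api": "servo_tool", "payload": {"rows": [-0.08, 0, 0, -0.02, 0, -0.08, 0, 0, -0.01, 0, -0.08, 0, 0, 0, 0, -0.08, 0, 0, 0, 0, -0.08, 0, 0, 0, 0]}}

```text
time: 10.45
position: [0.5683, -0.0461, 0.2612]
tool_rot: [0.996, 0.088, -0.002, -0.001]
ft_force: [-1.0, -0.1, -0.2]
grip_width: 0.0471
grip_force: 0.0
```

Run:
```python
from h import *
p=robot.camera('side');save(p,'s6.png');print(keys(p))
print([(a['at'],a['score']) for a in robot.place_of(p,'drawer_front')],robot.get_obs()['ft_force'],robot.get_obs()['position'])
```

```text
[([381.0, 203.5], 119, [0.5677, -0.0694, 0.1375]), ([371.7, 217.5], 132, [0.5565, -0.0086, 0.1375])]
[([0.4042, -0.0062, 0.0479], 0.78)] [ 0.77435996 -0.20152254 -0.69440146] [ 0.56833771 -0.04615199  0.26105924]
```

View pics/s6.png

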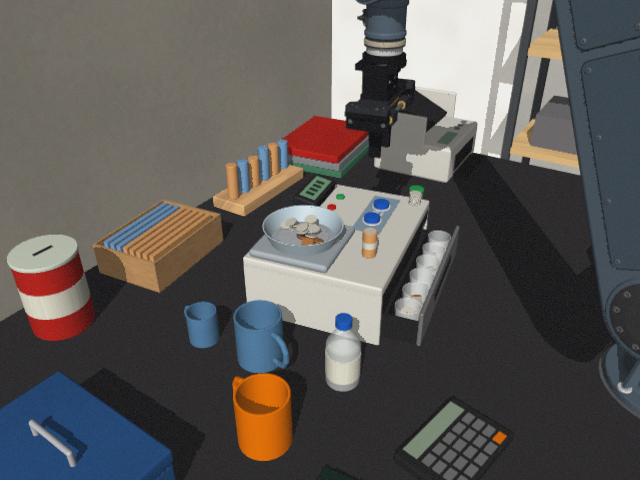

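The picture shows the drawer fully out at (435,285), both keys back up at (372,217) and (381,204), and the gripper clear. Everything else is where it was.

```bash
python3 -c "
from rig import robot
print(robot.hand_in())"
```

```text
the job is handed in; nothing more can be done
None
```

I held both blue release keys down together until the drawer had slid all the way out and stopped (about 69 mm of its 70 mm, measured by camera), then let go, moved clear and handed the job in; nothing else appeared to move.

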